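Open the child-safe blade drawer with its two buttons

TASK

The small grey steel box keeps the carving blades in a spring-loaded drawer that is locked by the two red buttons on its top. Press both buttons right down together with your two fingertips and keep them down until the drawer has sprung out as far as it goes by itself; then let go, and with a fingertip behind the raised lip of the drawer front draw the drawer fully open and move clear. Nothing needs gripping and nothing may be lifted: do not shift or tip the box, and leave the painted jar, the tape roll and the sanding block beside it where they are.

Things in the scene. Friction and masses are not known exactly. Their poses are not given: they have to be found in the camera images.
- box_top (a point): Centre of the flat top of the blade box: a grey steel box 96 mm deep (x) by 110 mm wide (y), its top 60 mm above the table, loose on rubber feet, 1.5 kg. Axes: z up, -x points out of the drawer front (the way in which the drawer opens), y along the row of buttons.
- button_left_top (a point): Middle of the top face of one red button, 19 mm across, on the box top 28 mm to the +y side of the box's middle line and 8 mm behind the centre (+x). The face stands 12 mm above the box top and goes 6 mm straight down; the spring takes 2 N at the start, 4.4 N when down.
- button_right_top (a point): Middle of the top face of the other red button, the same, 28 mm to the -y side: the two buttons are 56 mm apart, centre to centre.
- button_left (a joint): Travel of the +y button in m: 0 up, 0.006 fully down; its catch frees the drawer beyond about 0.004, and it springs back when let go.
- button_right (a joint): Travel of the -y button in m, the same. Each catch holds the drawer by itself, so both buttons must be down at once.
- pull_lip (a point): Middle of the upper edge of the back (+x, box side) face of the pull lip: a raised strip along the top of the drawer front, 84 mm wide (y), 6 mm thick, standing 14 mm above the box top; 48 mm before the box's centre when shut, and it moves with the drawer. The top of the box behind it is free up to the buttons.
- drawer (a joint): How far the drawer is out, in m: 0 shut, 0.058 fully open at its stop. With both buttons held down a damped spring moves it to 0.034 in about 2 to 3 s and no farther; let go before 0.029 and the catches brake it. Beyond 0.034 it slides freely with 1.5 N of friction and stays where it is left.
- blade_box: The same box, origin at the centre of its underside. It stands on the right-hand part of the table, its drawer facing left. Left of it, straight ahead of the robot, is a fixed pine bench shelf (top 160 mm above the table, an upright board to about 300 mm at its far end): cross it high.
- tape: Roll of tan masking tape lying flat, 86 mm across, 24 mm tall; origin under its middle. Leave it.
- sander: Wooden sanding block 48 x 88 x 30 mm; origin under its middle. Leave it.
- jar_red_b: Red painted wooden jar with blue and yellow triangles, 69 mm across, 59 mm tall, standing on the near end of the low scorched board; origin under its middle. Leave it.

How it is judged:
By the outcome, as a careful person would: the job done as asked, in the order asked, and still so for the second after the job is handed in, with the robot touching nothing.
It also fails if it takes over 48 s, if anything falls off the work surface, if the arm or the gripper's body presses on something with over 40 N, if the wrist force passes 120 N, or if a joint passes its speed limit or range.

ROBOT

A 6-joint arm with a two-finger parallel gripper is mounted at the origin on the work surface; the furniture and walls round the work are solid. World frame = base frame: x ahead of the robot, y to its left, z up, the work surface at z = 0. Lengths are in m, angles in rad, forces in N, time in s.
With the tool pointing down it reaches from about 0.375 to 0.9 m from the base axis. Payload 3.1 kg.
Tool frame: the origin (TCP) lies midway between the tips of the shut fingers; the grasp point (between the pads) lies 19 mm behind it (env.grip_depth is the distance from the TCP to the grasp point, in m); z points along the fingers, y is the line along which they close (so a half turn about z gives the same grasp; the last joint's range is limited). The gripper opens to 87 mm and grips with 3 to 60 N. Pads are 19 mm wide; open, the fingers measure 117 mm over their backs; the gripper's body (75 mm by 190 mm) begins 51 mm behind the grasp point.
Start: joints at [0.976, 0.527, 1.433, -0, 1.181, -0.178], TCP at [0.253, 0.571, 0.189] pointing down, gripper open.
Joint ranges: [-3.08, 3.08], [-0.75, 2.2], [0.22, 2.44], [-1.43, 4.57], [0, 2.65], [-2.85, 2.85]. Speed limits (rad/s): [2.79, 2.79, 3.14, 3.14, 3.14, 3.14].

INTERFACE

Orientations are given as a 3x3 rotation matrix whose columns are the frame's x, y, z axes.
In Python, from bench import env, eyes gives the robot as it stands. The module is installed in compiled form; this text tells all that it offers.
- The arm moves only by the shell command python3 -m creep 'ROWS' [OPENING] [FORCE]. ROWS is JSON, a list of rows, each an object with "travel": the shift along the tool's x, y, z in units of 0.15 m (1.0 is 0.15 m), a list of three; "twist": the turn, a rotation vector about the tool's x, y, z in units of 10 degrees (1.0 is 10 degrees), a list of three. A call has 1 to 20 rows; each row shifts and turns the commanded pose from where the row before left it, along the tool's axes as they then stand; what a row does not reach is not made up. A row lasts 1/8 s, in which the tool goes at most 62.5 mm and 10.7 degrees, less where a joint would pass 70% of its speed; a pose out of reach is approached as far as the arm can. A call with a number of a shift or a turn outside -1 to 1 is refused whole. A call with a gripper value outside its range is refused whole. OPENING is the opening, from 0 (shut) to 1 (fully open), set as the call begins (- or left out, the last holds). The fingers move at their own pace and stop on an object; FORCE is the grip in N (left out, the last holds). Time passes only in rows, so rows that do not move let the fingers close. It gives the time, the measured TCP pose, the force, the opening and the grip force at its end, in the units of the state.
- env.state(): the state, without advancing time (a new reading comes with each control period).
- eyes.camera(name): name is "scene" or "top" or "wrist"; returns a dict with "pixels" (384x512x3 uint8, blue, green, red), "vfov" (degrees; the focal length in pixels is half the picture's height over the tangent of half this angle, whatever the lens; pixels are square), "cx", "cy" (the principal point, pixels), "R" (3x3) and "t" (3): a world point X has camera coordinates R X + t; the wrist camera has in their place "mount" (4x4, takes a point from camera to tool coordinates, whose origin is the TCP and whose axes are the flange's). Camera axes: x right, y down, z forward; pixel columns grow to the right and rows downward; lengths in m; the calibration is good to about 2 mm. A picture is of the moment at which its call begins: read the wrist's pose just before it. There is no depth.
- env.finish_job(): hands the job in; it is judged then, once.
The state is a dict: "time": time; "joint_pos": joint angles; "qd": joint speeds; "joint_torque": joint torques, N m; "eef_pos": TCP position; "tool_rot": TCP orientation; "contact_force": force on the tool from outside, world axes, zero at the start; "ft_torque": the same for the moment, N m; "opening": finger opening in m; "grasp_force": force on a finger pad.
Only numpy, scipy, OpenCV 4.12 (cv2) and the standard library are available. Lean on these libraries where they do the work, as an engineer would, in place of code of your own. Each camera call takes 0.05 s, during which the arm holds its last target. There are 200 camera calls.

## Working session

There is one attempt and no reset: what is moved stays moved. The work goes in short steps, Python scripts to look and compute and a shell command to move; the robot and the scene stay as the last step left them, time stands still between calls to the robot, and variables do not carry over. Pictures are saved under pics/ and viewed, at most 10 in all, crops included, and the job is handed in when it is done.

```bash
mkdir -p pics; python3 - <<'E'
from bench import env,eyes
import cv2,numpy as np
s=env.state()
print(s['time'],s['eef_pos'],np.round(s['tool_rot'],3),s['opening'],env.grip_depth)
for n in('scene','top'):
    c=eyes.camera(n);cv2.imwrite(f'pics/{n}0.png',c['pixels']);print(n,c['vfov'],c['cx'],c['cy'],np.round(c['R'],4).tolist(),c['t'])
c=eyes.camera('wrist');print(c['mount'],c['vfov'])
E
```

```text
0.0 [0.25253272 0.57082889 0.18788175] [[-0.914  0.405 -0.001]
 [ 0.405  0.914 -0.002]
 [ 0.    -0.002 -1.   ]] 0.08729735985356582 0.0187
scene 48.631529498141745 249.54152175426734 194.50228355394074 [[0.4925, -0.8701, -0.0168], [-0.6269, -0.3413, -0.7003], [0.6036, 0.3555, -0.7136]] [-0.3919106   0.25069749  0.72720956]
top 45.700999024604684 260.80373237749916 196.36594543723942 [[0.003, -1.0, -0.0045], [-0.9776, -0.002, -0.2106], [0.2106, 0.005, -0.9776]] [-0.18551474  0.43895206  0.93712776]
[[ 1.12176839e-04 -9.56919463e-01 -2.90353455e-01  7.93619689e-02]
 [ 9.99999815e-01  2.80856086e-04 -5.39273197e-04 -8.59967787e-04]
 [ 5.97588553e-04 -2.90353341e-01  9.56919318e-01 -1.95768141e-01]
 [ 0.00000000e+00  0.00000000e+00  0.00000000e+00  1.00000000e+00]] 69.1537302053809
```

View pics/scene0.png

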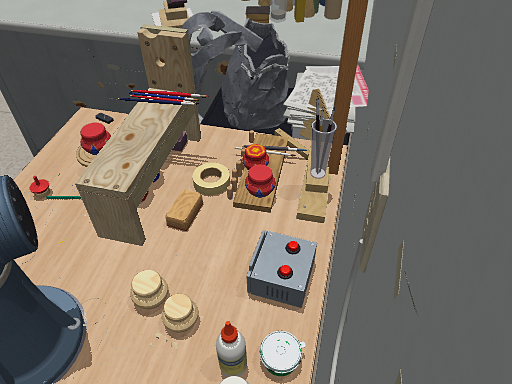

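View pics/top0.png

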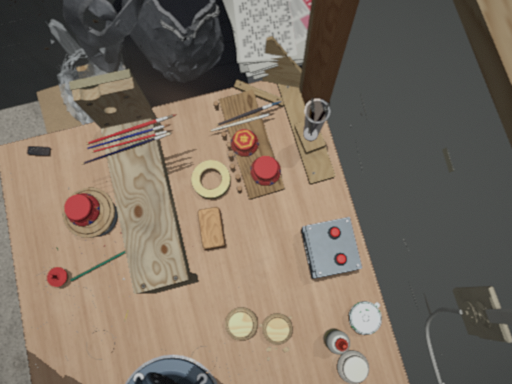

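```bash
cat > h.py <<'E'
import numpy as np,cv2
from bench import env,eyes
def cal(c,s=None):
    f=c['pixels'].shape[0]/2/np.tan(np.radians(c['vfov']/2))
    if 'mount' in c:
        m=np.array(c['mount']);Rw=np.array(s['tool_rot'])@m[:3,:3];o=np.array(s['tool_rot'])@m[:3,3]+s['eef_pos']
    else:
        Rw=np.array(c['R']).T;o=-Rw@np.array(c['t'])
    return f,c['cx'],c['cy'],Rw,o
def ray(k,u,v,z):
    f,cx,cy,Rw,o=k;d=Rw@np.array([(u-cx)/f,(v-cy)/f,1]);return o+d*(z-o[2])/d[2]
def red(p,box):
    x0,y0,x1,y1=box;q=p[y0:y1,x0:x1].astype(int)
    m=((q[...,2]>120)&(q[...,1]<90)&(q[...,0]<90)).astype(np.uint8)
    n,_,st,ce=cv2.connectedComponentsWithStats(m)
    return [(ce[i]+[x0,y0],st[i,4]) for i in range(1,n) if st[i,4]>15]
def crop(p,b,k,name):
    cv2.imwrite(name,cv2.resize(p[b[1]:b[3],b[0]:b[2]],None,fx=k,fy=k,interpolation=cv2.INTER_CUBIC))
E
python3 - <<'E'
from h import *
for n,b in(('scene',(250,225,325,300)),('top',(300,215,365,285))):
    c=eyes.camera(n);k=cal(c)
    for ce,a in red(c['pixels'],b): print(n,ce,a,ray(k,*ce,.069))
E
```

```text
scene [292.66666667 244.43333333] 60 [ 0.36125188 -0.33775864  0.069     ]
scene [284.95833333 268.94444444] 72 [ 0.30639521 -0.34907625  0.069     ]
top [335.05769231 231.55769231] 52 [ 0.36026983 -0.33857289  0.069     ]
top [341.39215686 258.2745098 ] 51 [ 0.3052942 -0.3498018  0.069    ]
```

```bash
python3 -m creep '[{"travel":[0,0,-0.2],"twist":[0,0,0.91]},{"travel":[0,0,-0.2],"twist":[0,0,0.91]},{"travel":[0,0,-0.2],"twist":[0,0,0.91]},{"travel":[0,0,-0.2],"twist":[0,0,0.91]},{"travel":[0,0,-0.2],"twist":[0,0,0.91]},{"travel":[0,0,-0.1],"twist":[0,0,0.91]},{"travel":[-0.347,0.064,0],"twist":[0,0,0]},{"travel":[-0.347,0.064,0],"twist":[0,0,0]},{"travel":[-0.347,0.064,0],"twist":[0,0,0]},{"travel":[-0.347,0.064,0],"twist":[0,0,0]},{"travel":[-0.347,0.064,0],"twist":[0,0,0]},{"travel":[-0.347,0.064,0],"twist":[0,0,0]},{"travel":[-0.347,0.064,0],"twist":[0,0,0]},{"travel":[-0.347,0.064,0],"twist":[0,0,0]},{"travel":[-0.347,0.064,0],"twist":[0,0,0]},{"travel":[-0.347,0.064,0],"twist":[0,0,0]},{"travel":[0,0,0],"twist":[0,0,0]}]' 0.47
```

```text
time: 2.38
eef_pos: [0.4523, 0.0775, 0.3537]
tool_rot: [[-0.194, 0.981, 0.0], [0.981, 0.194, -0.001], [-0.001, 0.0, -1.0]]
contact_force: [-0.1, 0.4, 0.0]
opening: 0.0409
grasp_force: 0.0
```

```bash
python3 -m creep '[{"travel":[-0.289,-0.147,0],"twist":[0,0,0]},{"travel":[-0.289,-0.147,0],"twist":[0,0,0]},{"travel":[-0.289,-0.147,0],"twist":[0,0,0]},{"travel":[-0.289,-0.147,0],"twist":[0,0,0]},{"travel":[-0.289,-0.147,0],"twist":[0,0,0]},{"travel":[-0.289,-0.147,0],"twist":[0,0,0]},{"travel":[-0.289,-0.147,0],"twist":[0,0,0]},{"travel":[-0.289,-0.147,0],"twist":[0,0,0]},{"travel":[-0.289,-0.147,0],"twist":[0,0,0]},{"travel":[0,0,0.3],"twist":[0,0,0]},{"travel":[0,0,0.3],"twist":[0,0,0]},{"travel":[0,0,0.3],"twist":[0,0,0]},{"travel":[0,0,0.3],"twist":[0,0,0]},{"travel":[0,0,0.1],"twist":[0,0,0]},{"travel":[0,0,0],"twist":[0,0,0]},{"travel":[0,0,0],"twist":[0,0,0]}]'
python3 - <<'E'
from h import *
s=env.state();c=eyes.camera('wrist');cv2.imwrite('pics/w1.png',c['pixels']);k=cal(c,s);print(c['cx'],c['cy'])
R=np.array(s['tool_rot'])
for ce,a in red(c['pixels'],(0,0,512,384)):
    w=ray(k,*ce,.071);print(ce,a,w,R.T@(w-s['eef_pos']))
E
```

```text
time: 4.38
eef_pos: [0.3352, -0.3415, 0.1597]
tool_rot: [[-0.201, 0.98, 0.001], [0.98, 0.201, -0.001], [-0.001, 0.001, -1.0]]
contact_force: [-1.0, -0.9, 0.5]
opening: 0.0405
grasp_force: 0.0
258.1889567410354 193.16046018703577
[459.18121523  70.40586222] 4674 [ 0.49781782 -0.19275181  0.071     ] [0.11321961 0.18903477 0.08862423]
[ 42.22761194 154.08208955] 804 [ 0.11196766 -0.35230918  0.071     ] [ 0.03426968 -0.22097228  0.08846088]
[229.79166667 189.37916667] 240 [ 0.30631453 -0.35092378  0.071     ] [-0.00334159 -0.03029459  0.0886479 ]
[282.25311203 189.46887967] 241 [ 0.36095903 -0.33984908  0.071     ] [-0.0034486   0.02546075  0.08868631]
```

View pics/w1.png

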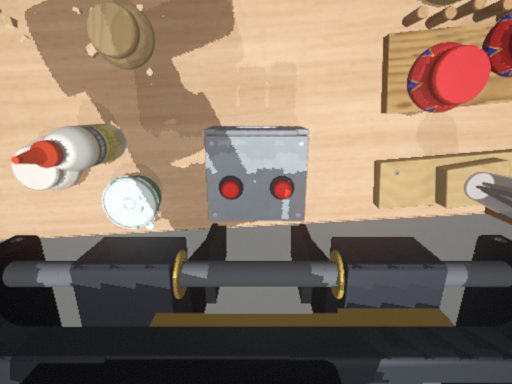

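```bash
python3 -m creep '[{"travel":[-0.018,-0.016,0.2],"twist":[0,0,0]},{"travel":[0,0,0.2],"twist":[0,0,0]},{"travel":[0,0,0.1],"twist":[0,0,0]},{"travel":[0,0,0.04],"twist":[0,0,0]},{"travel":[0,0,0],"twist":[0,0,0]},{"travel":[0,0,0],"twist":[0,0,0]}]'
python3 - <<'E'
from h import *
c=eyes.camera('scene');crop(c['pixels'],(240,200,340,300),6,'pics/s2.png')
E
```

```text
time: 5.18
eef_pos: [0.3331, -0.3451, 0.0787]
tool_rot: [[-0.2, 0.98, 0.001], [0.98, 0.2, -0.002], [-0.002, 0.001, -1.0]]
contact_force: [-0.7, 0.8, -0.2]
opening: 0.0412
grasp_force: 0.0
```

View pics/s2.png

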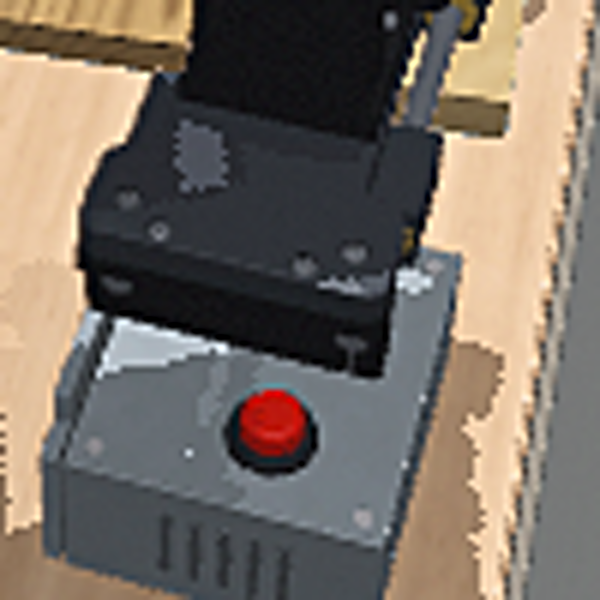

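```bash
python3 - <<'E'
from h import *
s=env.state();R=np.array(s['tool_rot']);p=np.array(s['eef_pos'])
c=eyes.camera('scene');f,cx,cy,Rw,o=cal(c)
for n,q in dict(tipN=(0,-.028,0),tipF=(0,.028,0),tipNedge=(-.0095,-.0355,0),bodyA=(.037,-.095,-.07),bodyB=(-.037,-.095,-.07),bodyA2=(.037,-.095,-.1)).items():
    w=p+R@np.array(q);d=Rw.T@(w-o);u=d[:2]/d[2]*f+[cx,cy];print(n,u,(u-[240,200])*6)
b=p+R@np.array([0,-.028,0]);print(b)
c=eyes.camera('top');crop(c['pixels'],(280,190,380,290),6,'pics/t2.png')
c=eyes.camera('wrist');cv2.imwrite('pics/w2.png',c['pixels'])
E
```

```text
tipN [285.81179007 266.3898705 ] [274.87074042 398.33922298]
tipF [293.62854355 241.75894702] [321.77126128 250.55368211]
tipNedge [290.11381738 271.26579875] [300.68290429 427.59479252]
bodyA [252.96421746 268.74034487] [ 77.78530478 412.44206921]
bodyB [300.66113944 281.15084272] [363.96683667 486.9050563 ]
bodyA2 [252.69650099 256.97563683] [ 76.17900595 341.85382098]
[ 0.30564369 -0.35061867  0.07867709]
```

View pics/w2.png

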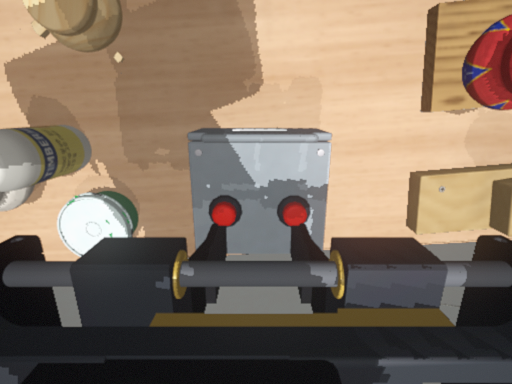

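```bash
python3 - <<'E'
from h import *
c=eyes.camera('wrist');m=np.array(c['mount']);f=192/np.tan(np.radians(c['vfov']/2))
for q in [(0,-.028,0),(0,.028,0),(0,-.0205,0),(0.0095,-.0205,0),(-.0095,-.0205,0),(.0095,-.0355,0),(0,-.028,-.03)]:
    d=m[:3,:3].T@(np.array(q)-m[:3,3]);print(q,d[:2]/d[2]*f+[c['cx'],c['cy']])
for ce,a in red(c['pixels'],(190,180,330,240)):
    k=cal(c,env.state());w=ray(k,*ce,.071);print(ce,a,np.array(env.state()['tool_rot']).T@(w-env.state()['eef_pos']))
crop(c['pixels'],(180,170,340,290),5,'pics/w3.png')
E
```

```text
(0, -0.028, 0) [221.26442182 217.72947242]
(0, 0.028, 0) [295.46733836 217.73210642]
(0, -0.0205, 0) [231.20280207 217.7298252 ]
(0.0095, -0.0205, 0) [230.84520583 205.85128035]
(-0.0095, -0.0205, 0) [231.55112933 229.30047494]
(0.0095, -0.0355, 0) [210.70382184 205.85038196]
(0, -0.028, -0.03) [215.43363691 234.99195732]
[223.51581509 214.85888078] 411 [-0.00051598 -0.02718219  0.00725414]
[294.6495098  214.78186275] 408 [-0.00045577  0.0283121   0.00727037]
```

View pics/w3.png

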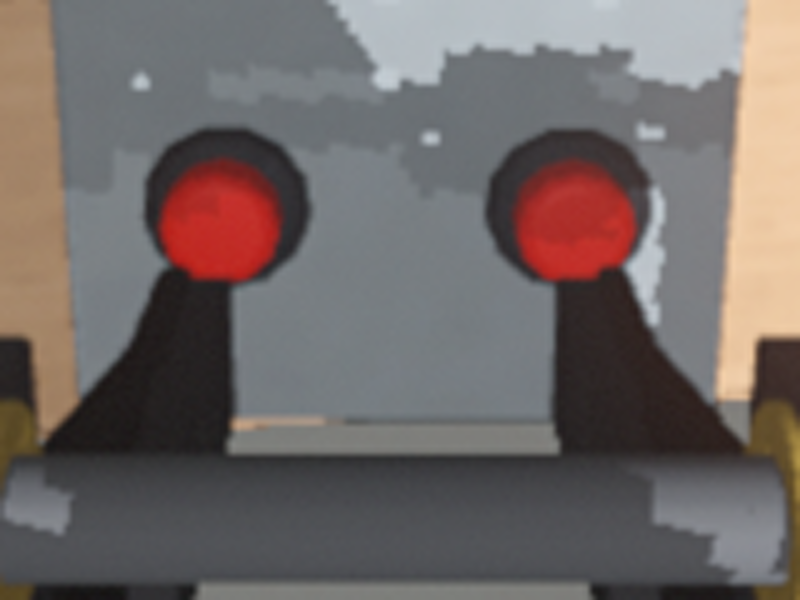

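View pics/t2.png

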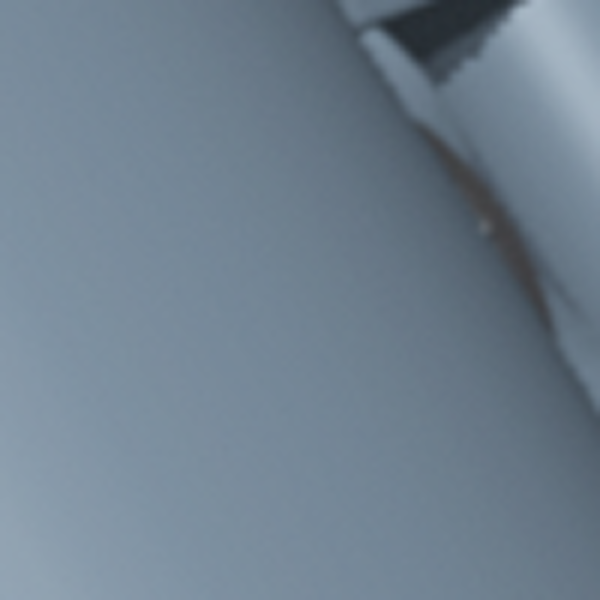

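```bash
python3 -m creep '[{"travel":[0,0,0.02],"twist":[0,0,0]},{"travel":[0,0,0.02],"twist":[0,0,0]},{"travel":[0,0,0],"twist":[0,0,0]},{"travel":[0,0,0],"twist":[0,0,0]}]'
python3 -m creep '[{"travel":[0,0,0.02],"twist":[0,0,0]},{"travel":[0,0,0.0],"twist":[0,0,0]}]'
python3 -m creep '[{"travel":[0,0,0.02],"twist":[0,0,0]},{"travel":[0,0,0.0],"twist":[0,0,0]}]'
```

```text
time: 5.92
eef_pos: [0.3326, -0.3443, 0.0717]
tool_rot: [[-0.2, 0.98, -0.0], [0.98, 0.2, 0.0], [0.0, -0.0, -1.0]]
contact_force: [-0.1, 0.4, -0.0]
opening: 0.0409
grasp_force: 0.0
time: 6.18
eef_pos: [0.3325, -0.3443, 0.0686]
tool_rot: [[-0.2, 0.98, -0.0], [0.98, 0.2, 0.0], [0.0, -0.0, -1.0]]
contact_force: [-0.2, -0.2, 0.0]
opening: 0.0407
grasp_force: 0.0
time: 6.42
eef_pos: [0.3325, -0.3443, 0.0656]
tool_rot: [[-0.2, 0.98, -0.0], [0.98, 0.2, 0.0], [0.0, -0.0, -1.0]]
contact_force: [-0.0, 1.0, -0.0]
opening: 0.0412
grasp_force: 0.0
```

```bash
for i in 1; do python3 -m creep '[{"travel":[0,0,0.02],"twist":[0,0,0]},{"travel":[0,0,0.0],"twist":[0,0,0]}]' | grep -E "eef|contact"
python3 -m creep '[{"travel":[0,0,0.02],"twist":[0,0,0]},{"travel":[0,0,0.0],"twist":[0,0,0]}]' | grep -E "eef|contact"; done
python3 - <<'E'
from h import *
c=eyes.camera('wrist');a=c['pixels'][170:290,180:340];b=eyes.camera('scene')['pixels'][200:300,240:340]
g=lambda i,w:cv2.resize(i,(w,w*i.shape[0]//i.shape[1]),interpolation=cv2.INTER_CUBIC)
A=g(a,440);B=g(b,330);cv2.imwrite('pics/d.png',np.hstack([A,B]))
E
```

```text
eef_pos: [0.3325, -0.3442, 0.0626]
contact_force: [-0.7, -0.2, -0.5]
eef_pos: [0.3325, -0.3442, 0.0596]
contact_force: [0.5, -1.0, 0.2]
```

View pics/d.png

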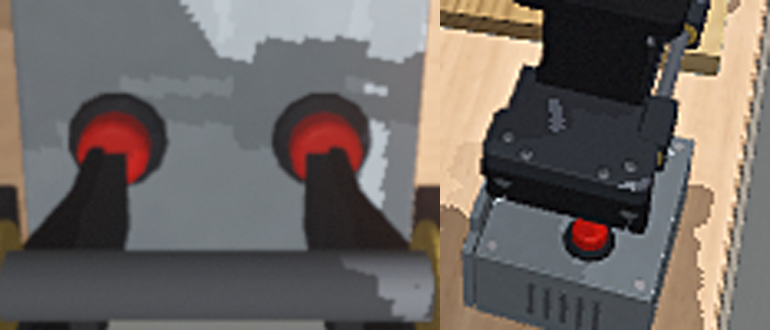

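```bash
python3 -m creep '[{"travel":[0,0,0.02],"twist":[0,0,0]},{"travel":[0,0,0.0],"twist":[0,0,0]}]' | grep -E "eef|contact"
python3 -m creep '[{"travel":[0,0,0.02],"twist":[0,0,0]},{"travel":[0,0,0.0],"twist":[0,0,0]}]' | grep -E "eef|contact"
```

```text
eef_pos: [0.3325, -0.3443, 0.0567]
contact_force: [-0.6, -0.1, 0.3]
eef_pos: [0.3325, -0.3442, 0.0536]
contact_force: [0.6, 0.1, 0.8]
```

```bash
python3 -m creep '[{"travel":[0,0,0.013],"twist":[0,0,0]},{"travel":[0,0,0.0],"twist":[0,0,0]}]' | grep -E "eef|contact"
python3 -m creep '[{"travel":[0,0,0.013],"twist":[0,0,0]},{"travel":[0,0,0.0],"twist":[0,0,0]}]' | grep -E "eef|contact"
```

```text
eef_pos: [0.3326, -0.3443, 0.0518]
contact_force: [1.1, -0.2, -0.4]
eef_pos: [0.3326, -0.3443, 0.0498]
contact_force: [-0.1, 0.7, -0.1]
```

```bash
python3 -m creep '[{"travel":[0,0,0.013],"twist":[0,0,0]},{"travel":[0,0,0.0],"twist":[0,0,0]}]' 0.52| grep -E "eef|contact|open"
python3 -m creep '[{"travel":[0,0,0.013],"twist":[0,0,0]},{"travel":[0,0,0.0],"twist":[0,0,0]}]' | grep -E "eef|contact"
python3 -m creep '[{"travel":[0,0,0.013],"twist":[0,0,0]},{"travel":[0,0,0.0],"twist":[0,0,0]}]' | grep -E "eef|contact"
```

```text
eef_pos: [0.3325, -0.3443, 0.0478]
contact_force: [0.1, -0.1, 0.2]
opening: 0.045
eef_pos: [0.3326, -0.3443, 0.0459]
contact_force: [0.7, 0.6, 0.1]
eef_pos: [0.3326, -0.3443, 0.044]
contact_force: [-0.3, 0.4, 0.6]
```

```bash
python3 -m creep '[{"travel":[0,0,0.013],"twist":[0,0,0]},{"travel":[0,0,0.0],"twist":[0,0,0]}]'| grep -E "eef|contact|open"
python3 -m creep '[{"travel":[0,0,0.013],"twist":[0,0,0]},{"travel":[0,0,0.0],"twist":[0,0,0]}]' | grep -E "eef|contact|time"
python3 - <<'E'
from h import *
c=eyes.camera('wrist');a=c['pixels'][170:290,180:340];b=eyes.camera('scene')['pixels'][200:300,240:340]
g=lambda i,w:cv2.resize(i,(w,w*i.shape[0]//i.shape[1]),interpolation=cv2.INTER_CUBIC)
A=g(a,440);B=g(b,330);cv2.imwrite('pics/d2.png',np.hstack([A,B]))
for x in red(c['pixels'],(190,170,330,260)):print(x)
E
```

```text
eef_pos: [0.3326, -0.3443, 0.042]
contact_force: [1.0, 1.3, -0.7]
opening: 0.0454
time: 9.28
eef_pos: [0.3326, -0.3443, 0.0401]
contact_force: [-0.5, 0.9, -0.3]
(array([225.97122302, 237.02877698]), np.int32(139))
(array([291.4109589, 237.2739726]), np.int32(73))
(array([314.14814815, 232.81481481]), np.int32(27))
```

View pics/d2.png

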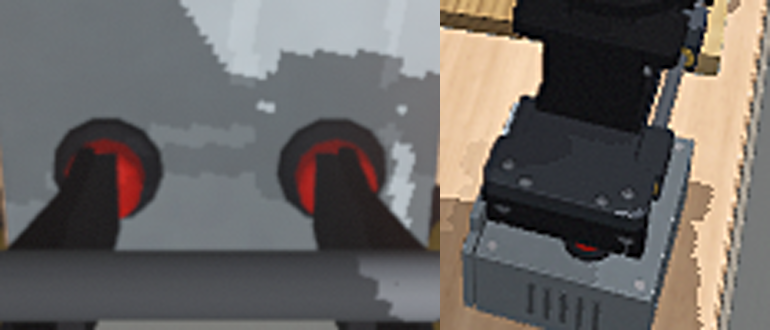

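```bash
python3 -m creep '[{"travel":[0,0,0.013],"twist":[0,0,0]},{"travel":[0,0,0.0],"twist":[0,0,0]}]'| grep -E "eef|contact|open"
python3 -m creep '[{"travel":[0,0,0.013],"twist":[0,0,0]},{"travel":[0,0,0.0],"twist":[0,0,0]}]' | grep -E "eef|contact|time"
```

```text
eef_pos: [0.3327, -0.3446, 0.0384]
contact_force: [-0.3, -0.4, 0.6]
opening: 0.0448
time: 9.88
eef_pos: [0.3327, -0.3446, 0.0366]
contact_force: [0.5, 1.0, 3.7]
```

```bash
python3 -m creep '[{"travel":[0,0,0.02],"twist":[0,0,0]},{"travel":[0,0,0.013],"twist":[0,0,0]},{"travel":[0,0,0],"twist":[0,0,0]}]'| grep -E "eef|contact|open|time"
python3 -m creep '[{"travel":[0,0,0.007],"twist":[0,0,0]},{"travel":[0,0,0.0],"twist":[0,0,0]}]' | grep -E "eef|contact|time"
```

```text
time: 10.25
eef_pos: [0.3328, -0.3447, 0.0326]
contact_force: [-0.4, 1.2, 12.8]
opening: 0.0452
time: 10.5
eef_pos: [0.3329, -0.3448, 0.0324]
contact_force: [-1.9, 2.9, 22.4]
```

```bash
python3 -m creep '[{"travel":[0,0,-0.002],"twist":[0,0,0]},{"travel":[0,0,0],"twist":[0,0,0]},{"travel":[0,0,0],"twist":[0,0,0]},{"travel":[0,0,0],"twist":[0,0,0]},{"travel":[0,0,0],"twist":[0,0,0]},{"travel":[0,0,0],"twist":[0,0,0]},{"travel":[0,0,0],"twist":[0,0,0]},{"travel":[0,0,0],"twist":[0,0,0]},{"travel":[0,0,0],"twist":[0,0,0]},{"travel":[0,0,0],"twist":[0,0,0]},{"travel":[0,0,0],"twist":[0,0,0]},{"travel":[0,0,0],"twist":[0,0,0]},{"travel":[0,0,0],"twist":[0,0,0]},{"travel":[0,0,0],"twist":[0,0,0]},{"travel":[0,0,0],"twist":[0,0,0]},{"travel":[0,0,0],"twist":[0,0,0]},{"travel":[0,0,0],"twist":[0,0,0]},{"travel":[0,0,0],"twist":[0,0,0]},{"travel":[0,0,0],"twist":[0,0,0]},{"travel":[0,0,0],"twist":[0,0,0]}]'
python3 -m creep '[{"travel":[0,0,0],"twist":[0,0,0]},{"travel":[0,0,0],"twist":[0,0,0]},{"travel":[0,0,0],"twist":[0,0,0]},{"travel":[0,0,0],"twist":[0,0,0]},{"travel":[0,0,0],"twist":[0,0,0]},{"travel":[0,0,0],"twist":[0,0,0]},{"travel":[0,0,0],"twist":[0,0,0]},{"travel":[0,0,0],"twist":[0,0,0]}]'
python3 - <<'E'
from h import *
c=eyes.camera('wrist');a=c['pixels'][100:290,160:360];b=eyes.camera('scene')['pixels'][200:320,220:340]
g=lambda i,w:cv2.resize(i,(w,w*i.shape[0]//i.shape[1]),interpolation=cv2.INTER_CUBIC)
A=g(a,440);B=g(b,418);B=B[:418];A=A[:418];cv2.imwrite('pics/e.png',np.hstack([A,B[:,:350]]))
E
```

```text
time: 13.0
eef_pos: [0.3328, -0.3447, 0.0325]
tool_rot: [[-0.2, 0.98, 0.001], [0.98, 0.2, -0.002], [-0.002, 0.0, -1.0]]
contact_force: [-1.6, 2.9, 18.8]
opening: 0.0456
grasp_force: 9.6
time: 14.0
eef_pos: [0.3328, -0.3448, 0.0325]
tool_rot: [[-0.2, 0.98, 0.001], [0.98, 0.2, -0.002], [-0.002, 0.0, -1.0]]
contact_force: [-1.9, 1.7, 19.7]
opening: 0.0452
grasp_force: 9.6
```

View pics/e.png

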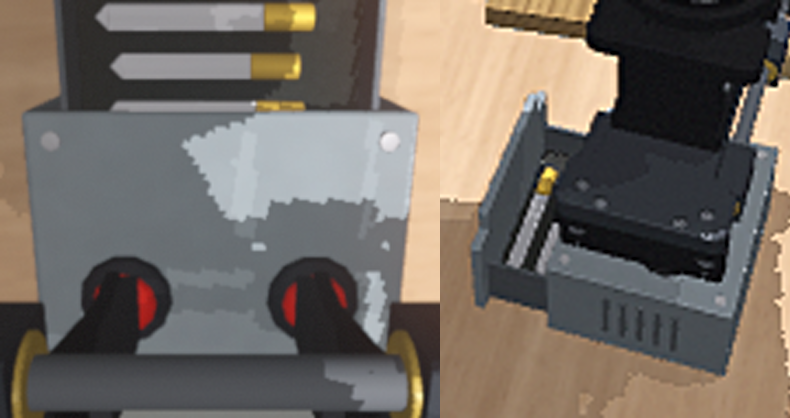

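```bash
python3 -m creep '[{"travel":[0,0,-0.04],"twist":[0,0,0]},{"travel":[0,0,-0.1],"twist":[0,0,0]},{"travel":[0,0,-0.15],"twist":[0,0,0]},{"travel":[0.16,0,0],"twist":[0,0,0]},{"travel":[0.16,0,0],"twist":[0,0,0]},{"travel":[0.14,0,0],"twist":[0,0,0]},{"travel":[0,0,0],"twist":[0,0,0]},{"travel":[0,0,0],"twist":[0,0,0]}]'
python3 - <<'E'
from h import *
s=env.state();R=np.array(s['tool_rot'])
c=eyes.camera('wrist');k=cal(c,s)
P=c['pixels'];g=cv2.cvtColor(P,cv2.COLOR_BGR2GRAY)
# column through middle: print tool-x of each row at z=.074 with colours
for v in range(0,240,4):
    w=R.T@(ray(k,258,v,.074)-s['eef_pos']);print(v,round(w[0]*1000),P[v,258],P[v,235],end=' | ')
E
```

```text
time: 15.1
eef_pos: [0.3196, -0.2781, 0.0742]
tool_rot: [[-0.2, 0.98, 0.001], [0.98, 0.2, -0.002], [-0.002, 0.001, -1.0]]
contact_force: [0.2, -0.8, -0.2]
opening: 0.0453
grasp_force: 0.0
0 142 [152 191 228] [101 129 161] | 4 140 [147 186 224] [ 84 111 142] | 8 138 [151 190 228] [ 87 112 142] | 12 135 [162 198 234] [ 92 118 147] | 16 133 [166 203 237] [ 93 118 148] | 20 131 [168 205 238] [ 95 120 150] | 24 129 [166 203 238] [ 94 121 150] | 28 127 [166 203 237] [ 94 121 150] | 32 125 [160 197 234] [ 92 118 148] | 36 122 [160 198 234] [ 90 116 146] | 40 120 [159 197 233] [ 89 115 145] | 44 118 [156 194 231] [ 87 114 143] | 48 116 [162 199 236] [ 91 117 146] | 52 113 [152 189 224] [ 92 118 147] | 56 111 [165 201 235] [ 91 117 146] | 60 109 [136 171 204] [ 92 119 149] | 64 106 [131 165 200] [ 90 117 148] | 68 104 [108 138 173] [ 92 118 147] | 72 102 [117 150 183] [ 93 120 148] | 76 99 [106 135 167] [ 91 116 146] | 80 97 [109 138 170] [ 90 117 146] | 84 94 [107 138 168] [ 92 118 148] | 88 92 [ 98 124 153] [ 94 119 149] | 92 89 [ 95 120 151] [ 92 119 147] | 96 87 [ 96 123 152] [ 88 114 143
[... 558 characters left out ...]
 160 44 [152 188 223] [105 137 170] | 164 41 [137 172 208] [ 88 111 138] | 168 38 [100 105 108] [88 89 89] | 172 35 [168 169 168] [123 122 121] | 176 32 [85 84 86] [75 75 77] | 180 29 [81 80 82] [73 74 74] | 184 26 [178 172 165] [112 110 106] | 188 23 [178 173 166] [111 107 104] | 192 20 [49 53 58] [51 52 57] | 196 17 [106 104 107] [104 104 105] | 200 14 [148 146 148] [148 146 147] | 204 11 [128 125 127] [128 126 128] | 208 8 [44 46 50] [42 45 47] | 212 5 [110 108 109] [112 110 112] | 216 1 [145 142 144] [146 143 145] | 220 -2 [84 84 85] [85 85 85] | 224 -5 [45 47 49] [44 46 47] | 228 -9 [133 128 122] [136 131 124] | 232 -12 [132 126 121] [135 131 124] | 236 -15 [129 127 119] [134 129 123] |
```

```bash
python3 -m creep '[{"travel":[0,0,0.1],"twist":[0,0,0]},{"travel":[0,0,0.1],"twist":[0,0,0]},{"travel":[0,0,0.06],"twist":[0,0,0]},{"travel":[0,0,0.033],"twist":[0,0,0]},{"travel":[0,0,0],"twist":[0,0,0]},{"travel":[0,0,0],"twist":[0,0,0]}]'|grep -E "eef|cont"
python3 -m creep '[{"travel":[0.03,0,0],"twist":[0,0,0]},{"travel":[0.03,0,0],"twist":[0,0,0]},{"travel":[0.03,0,0],"twist":[0,0,0]},{"travel":[0,0,0],"twist":[0,0,0]}]'|grep -E "eef|cont"
```

```text
eef_pos: [0.3191, -0.2771, 0.0304]
contact_force: [-0.4, -0.3, 0.0]
eef_pos: [0.316, -0.263, 0.0303]
contact_force: [-0.4, -0.4, -0.1]
```

```bash
python3 -m creep '[{"travel":[0.02,0,0],"twist":[0,0,0]},{"travel":[0.02,0,0],"twist":[0,0,0]},{"travel":[0.02,0,0],"twist":[0,0,0]},{"travel":[0,0,0],"twist":[0,0,0]}]'|grep -E "eef|cont"
python3 - <<'E'
from h import *
s=env.state();R=np.array(s['tool_rot']);c=eyes.camera('wrist');k=cal(c,s)
for v in range(160,206,2): print(v,round((R.T@(ray(k,258,v,.074)-s['eef_pos']))[0]*1000),c['pixels'][v,258],c['pixels'][v,245],end=' | ')
E
```

```text
eef_pos: [0.3143, -0.2543, 0.0302]
contact_force: [1.1, -1.0, 0.3]
160 52 [ 97 122 149] [ 91 118 145] | 162 51 [ 94 119 146] [ 91 117 145] | 164 50 [ 91 116 143] [ 90 116 144] | 166 48 [ 93 118 145] [ 90 115 143] | 168 47 [ 92 117 144] [ 89 115 143] | 170 46 [ 91 116 144] [ 87 114 142] | 172 45 [ 94 120 147] [ 90 116 145] | 174 44 [ 91 116 145] [ 91 116 145] | 176 43 [ 88 113 142] [ 88 114 143] | 178 42 [ 86 110 139] [ 86 112 141] | 180 40 [ 87 112 140] [ 84 111 140] | 182 39 [ 88 113 142] [ 88 112 141] | 184 38 [ 86 111 140] [ 83 109 138] | 186 37 [ 84 112 139] [ 82 108 138] | 188 36 [ 81 103 129] [ 83 104 130] | 190 35 [72 71 71] [72 71 70] | 192 33 [72 70 71] [71 70 70] | 194 32 [74 73 73] [73 72 72] | 196 31 [111 117 117] [109 116 118] | 198 30 [111 119 120] [112 120 121] | 200 29 [126 133 133] [126 132 134] | 202 27 [133 133 129] [135 134 131] | 204 26 [71 68 67] [68 67 66] |
```

```bash
python3 -m creep '[{"travel":[0.02,0,0],"twist":[0,0,0]},{"travel":[0.02,0,0],"twist":[0,0,0]},{"travel":[0.02,0,0],"twist":[0,0,0]},{"travel":[0,0,0],"twist":[0,0,0]}]'|grep -E "eef|cont"
python3 - <<'E'
from h import *
s=env.state();R=np.array(s['tool_rot']);c=eyes.camera('wrist');k=cal(c,s)
for v in range(186,250,2): print(v,round((R.T@(ray(k,258,v,.074)-s['eef_pos']))[0]*1000,1),c['pixels'][v,258].mean().round(),c['pixels'][v,245].mean().round(),end=' | ')
E
```

```text
eef_pos: [0.3123, -0.2452, 0.0301]
contact_force: [-0.1, -0.2, 0.7]
186 36.9 113.0 112.0 | 188 35.7 103.0 104.0 | 190 34.6 68.0 67.0 | 192 33.4 66.0 67.0 | 194 32.2 71.0 70.0 | 196 31.0 110.0 111.0 | 198 29.8 115.0 114.0 | 200 28.6 127.0 126.0 | 202 27.4 128.0 129.0 | 204 26.2 65.0 65.0 | 206 24.9 67.0 67.0 | 208 23.7 67.0 67.0 | 210 22.5 68.0 66.0 | 212 21.2 65.0 66.0 | 214 20.0 66.0 67.0 | 216 18.7 67.0 68.0 | 218 17.5 69.0 70.0 | 220 16.2 87.0 87.0 | 222 15.0 102.0 102.0 | 224 13.7 109.0 109.0 | 226 12.4 98.0 101.0 | 228 11.1 126.0 128.0 | 230 9.8 155.0 155.0 | 232 8.5 154.0 153.0 | 234 7.2 153.0 152.0 | 236 5.9 108.0 90.0 | 238 4.6 45.0 43.0 | 240 3.3 46.0 45.0 | 242 2.0 44.0 43.0 | 244 0.6 109.0 110.0 | 246 -0.7 154.0 154.0 | 248 -2.0 152.0 151.0 |
```

```bash
python3 -m creep '[{"travel":[0.013,0,0],"twist":[0,0,0]},{"travel":[0.013,0,0],"twist":[0,0,0]},{"travel":[0,0,0],"twist":[0,0,0]}]'|grep -E "eef|cont"
python3 -m creep '[{"travel":[0.007,0,0],"twist":[0,0,0]},{"travel":[0,0,0],"twist":[0,0,0]}]'|grep -E "eef|cont"
python3 -m creep '[{"travel":[0.007,0,0],"twist":[0,0,0]},{"travel":[0,0,0],"twist":[0,0,0]}]'|grep -E "eef|cont"
```

```text
eef_pos: [0.3124, -0.2434, 0.0302]
contact_force: [-1.2, -4.5, -2.0]
eef_pos: [0.3124, -0.2425, 0.0302]
contact_force: [-0.5, -5.2, -2.7]
eef_pos: [0.3122, -0.2413, 0.0302]
contact_force: [0.9, -5.3, -3.2]
```

```bash
python3 - <<'E'
from h import *
for n,b in(('scene',(250,225,325,300)),('top',(300,215,365,285))):
    c=eyes.camera(n);k=cal(c)
    for ce,a in red(c['pixels'],b): print(n,ce,a,ray(k,*ce,.069))
    cv2.imwrite(f'pics/{n}9.png',c['pixels'])
a=cv2.imread('pics/scene0.png');b=cv2.imread('pics/scene9.png')
# box right/back part shift
x0,y0,x1,y1=255,270,330,312
t=a[y0:y1,x0:x1]
r=cv2.matchTemplate(b[y0-10:y1+10,x0-10:x1+10],t,cv2.TM_CCOEFF_NORMED);print(cv2.minMaxLoc(r))
s=env.state();R=np.array(s['tool_rot']);c=eyes.camera('wrist');k=cal(c,s)
for v in range(226,242,2): print(v,round((R.T@(ray(k,258,v,.074)-s['eef_pos']))[0]*1000,1),c['pixels'][v,258].mean().round(),end=' | ')
print(s['contact_force'])
E
```

```text
scene [291.68571429 244.67142857] 70 [ 0.35989814 -0.33642705  0.069     ]
scene [283.73333333 269.        ] 75 [ 0.30526535 -0.34726447  0.069     ]
(-0.041672442108392715, 0.869960606098175, (20, 0), (9, 9))
226 12.4 98.0 | 228 11.1 119.0 | 230 9.8 152.0 | 232 8.5 150.0 | 234 7.2 150.0 | 236 5.9 87.0 | 238 4.6 42.0 | 240 3.3 45.0 | [ 1.28162176 -4.63559121 -3.32505264]
```

```bash
python3 -m creep '[{"travel":[-0.05,0,0],"twist":[0,0,0]},{"travel":[0,0,-0.2],"twist":[0,0,0]},{"travel":[0,0,-0.3],"twist":[0,0,0]},{"travel":[0,0,-0.37],"twist":[0,0,0]},{"travel":[-0.2,0,0],"twist":[0,0,0]},{"travel":[-0.2,0,0],"twist":[0,0,0]},{"travel":[0,0,0],"twist":[0,0,0]},{"travel":[0,0,0],"twist":[0,0,0]}]'|grep -E "eef|cont|time"
python3 - <<'E'
from h import *
s=env.state();R=np.array(s['tool_rot']);c=eyes.camera('wrist');k=cal(c,s);cv2.imwrite('pics/w9.png',c['pixels'])
for ce,a in red(c['pixels'],(190,0,330,384)): print(ce,a,ray(k,*ce,.071),R.T@(ray(k,*ce,.071)-s['eef_pos']))
for v in range(20,200,3): print(v,round((R.T@(ray(k,258,v,.074)-s['eef_pos']))[0]*1000,1),c['pixels'][v,258].mean().round(),end=' | ')
print()
a=cv2.imread('pics/w1.png');s1=dict(eef_pos=np.array([.3352,-.3415,.1597]),tool_rot=np.array([[-0.201,.98,.001],[.98,.201,-.001],[-.001,.001,-1]]))
k=cal(c,s1)
for v in range(115,146): print(v,round((s1['tool_rot'].T@(ray(k,258,v,.074)-s1['eef_pos']))[0]*1000,1),a[v,258].mean().round(),end=' | ')
for n,b in(('scene',(250,225,325,300)),('top',(300,215,365,285))):
    c=eyes.camera(n);k=cal(c)
    for ce,q in red(c['pixels'],b): print(n,ce,q,ray(k,*ce,.069))
E
```

```text
time: 19.52
eef_pos: [0.3236, -0.3036, 0.1599]
contact_force: [0.6, 0.3, -0.3]
[234.99537037 222.03703704] 216 [ 0.30637515 -0.34838526  0.071     ] [-0.04083135 -0.02567464  0.08874142]
[285.5733945  221.96788991] 218 [ 0.36096212 -0.33714271  0.071     ] [-0.04071394  0.03005786  0.0886623 ]
20 154.4 203.0 | 23 152.0 201.0 | 26 149.6 200.0 | 29 147.2 195.0 | 32 144.9 198.0 | 35 142.4 194.0 | 38 140.0 195.0 | 41 137.6 198.0 | 44 135.1 198.0 | 47 132.7 200.0 | 50 130.2 199.0 | 53 127.7 197.0 | 56 125.2 197.0 | 59 122.7 200.0 | 62 120.1 202.0 | 65 117.6 200.0 | 68 115.0 196.0 | 71 112.4 194.0 | 74 109.8 191.0 | 77 107.2 192.0 | 80 104.6 194.0 | 83 102.0 204.0 | 86 99.3 203.0 | 89 96.6 200.0 | 92 93.9 200.0 | 95 91.2 201.0 | 98 88.5 198.0 | 101 85.8 198.0 | 104 83.0 191.0 | 107 80.3 187.0 | 110 77.5 176.0 | 113 74.7 173.0 | 116 71.9 76.0 | 119 69.1 204.0 | 122 66.2 253.0 | 125 63.3 251.0 | 128 60.5 85.0 | 131 57.6 87.0 | 134 54.6 253.0 | 137 51.7 250.0 | 140 48.8 119.0 | 143 45.8 87.0 | 146 42.8 205.0 | 149 39.8 254.0 | 152 36.8 238.0 | 155 33.7 84.0 | 158 30.7 101.0 | 161 27.6 245.0 |
[... 177 characters left out ...]
1.0 | 197 -10.9 129.0 | 
115 72.9 194.0 | 116 71.9 193.0 | 117 71.0 192.0 | 118 70.1 194.0 | 119 69.1 195.0 | 120 68.2 193.0 | 121 67.2 192.0 | 122 66.3 195.0 | 123 65.3 195.0 | 124 64.4 195.0 | 125 63.4 182.0 | 126 62.5 178.0 | 127 61.5 195.0 | 128 60.5 106.0 | 129 59.6 90.0 | 130 58.6 133.0 | 131 57.6 175.0 | 132 56.7 185.0 | 133 55.7 180.0 | 134 54.7 168.0 | 135 53.7 145.0 | 136 52.8 153.0 | 137 51.8 195.0 | 138 50.8 196.0 | 139 49.8 194.0 | 140 48.8 194.0 | 141 47.9 194.0 | 142 46.9 193.0 | 143 45.9 194.0 | 144 44.9 194.0 | 145 43.9 193.0 | scene [291.67105263 244.59210526] 76 [ 0.36004959 -0.33632511  0.069     ]
scene [283.72941176 268.82352941] 85 [ 0.30559132 -0.34709585  0.069     ]
```

```bash
python3 - <<'E'
from h import *
s=env.state();R=np.array(s['tool_rot']);c=eyes.camera('wrist');k=cal(c,s);P=c['pixels']
for v in range(96,132): print(v,round((R.T@(ray(k,258,v,.074)-s['eef_pos']))[0]*1000,1),P[v,[225,240,258,280,292]].mean(axis=1).round().astype(int).tolist())
E
```

```text
96 90.3 [196, 195, 198, 198, 201]
97 89.4 [194, 196, 198, 199, 199]
98 88.5 [192, 196, 199, 200, 196]
99 87.6 [189, 196, 200, 197, 194]
100 86.7 [189, 195, 198, 194, 192]
101 85.8 [191, 194, 197, 193, 192]
102 84.9 [193, 192, 192, 193, 192]
103 84.0 [193, 191, 191, 192, 193]
104 83.0 [190, 190, 194, 193, 194]
105 82.1 [188, 191, 194, 194, 195]
106 81.2 [187, 190, 190, 189, 195]
107 80.3 [176, 169, 173, 170, 184]
108 79.4 [153, 144, 157, 157, 165]
109 78.4 [173, 173, 175, 175, 176]
110 77.5 [183, 184, 185, 186, 186]
111 76.6 [180, 182, 183, 185, 185]
112 75.6 [171, 172, 172, 172, 172]
113 74.7 [149, 149, 147, 144, 143]
114 73.8 [93, 96, 95, 96, 98]
115 72.8 [69, 73, 73, 73, 75]
116 71.9 [67, 67, 68, 71, 78]
117 70.9 [67, 94, 97, 82, 87]
118 70.0 [72, 201, 204, 121, 88]
119 69.1 [81, 253, 255, 157, 88]
120 68.1 [82, 254, 255, 179, 86]
121 67.2 [99, 250, 253, 197, 86]
122 66.2 [108, 247, 252, 200, 88]
123 65.3 [86, 247, 252, 184, 89]
124 64.3 [80, 248, 252, 162, 87]
125 63.3 [83, 229, 233, 132, 88]
126 62.4 [85, 121, 123, 92, 87]
127 61.4 [88, 83, 81, 86, 84]
128 60.5 [86, 88, 87, 87, 87]
129 59.5 [86, 89, 88, 86, 85]
130 58.5 [87, 86, 86, 87, 87]
131 57.6 [84, 105, 106, 88, 86]
```

```bash
python3 -m creep '[{"travel":[0,0,-0.2],"twist":[0,0,0]},{"travel":[0,0,-0.2],"twist":[0,0,0]},{"travel":[0,0,0],"twist":[0,0,0]},{"travel":[0,0,0],"twist":[0,0,0]}]'|grep -E "time|cont"
python3 -c "
from bench import env
print(env.finish_job())"
```

```text
time: 20.23
contact_force: [0.9, 0.1, -0.8]
the job is handed in; nothing more can be done
None
```

The job is handed in: both buttons were held fully down until the drawer sprang out, then it was drawn fully open (about 58 mm by camera) and the arm moved clear by 20 s. At the drawer's stop I over-pulled slightly and the box slid about 2.5 mm, which I left as it was.

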